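# Clear the tin from the cell cage, work the sagging bolt free and hold the gate ajar

### The job

The loose tin on the worktop stands in the swing of the battery cage's gate: set it upright on the cage's flat top as the next one in the row, in line with the two tins there and close beside the end one, and let go of it. Then take the bolt by its red knob, lift the sagging bolt over the bent lip of the keeper while pulling it back to the right, and draw it right back. Finally pull the gate, which a spring shuts again, about a hand's breadth (9 cm at its free edge) open and finish while still holding it there; leave the two tins of the row and the other things on the worktop where they are.

Things in the scene. Friction and masses are not known exactly. Their poses are not given: they have to be found in the camera images.
- cage: grey wire-mesh steel cage, fixed. Origin: centre of its underside; x from the gate's face (-65 mm) to its back (+65), y to its left seen from the gate side (270 mm wide), z up. Its flat black roof, 150 mm high, is the shelf of the row: tins' axes at x = -10 mm, side by side along y. The gate spans y = -116 to 90; left of it is the latch stile with the keeper
- tin: loose plain metal tin with a light grey band round it, 50 mm in diameter, 44 mm high, about 0.12 kg, standing on the worktop before the gate; origin at the centre of its underside, z up
- row_tin_1: tin of the row on the roof, stained metal, 50 mm in diameter, 44 mm high, loose; origin at the centre of its underside. It is the right-hand one (smaller y in the cage's frame)
- row_tin_2: tin of the row on the roof, like the loose tin, 50 mm in diameter, 44 mm high, loose; origin at the centre of its underside. It stands 58 to 61 mm left of row_tin_1 (axis to axis), in line with it along the cage's y
- bolt_knob (a point): middle of the bolt's red knob: an upright cylinder 16 mm in diameter, from 20 mm below this point to 16 mm above it, free 35 mm in front of the gate's face. Bolt shot and sagging: at (-100, 30, 140) mm in the cage's frame. Moves with the bolt and the gate
- bolt (a joint): travel of the 12 mm bolt, m: 0 shot (starts at 0 to 0.003), 0.042 fully drawn to the right (-y of cage and shut gate). Sagging, its 20 mm collar strikes the keeper's lip at 0.005 and stops; lifted 12 mm or more it passes over. It is past the lip at 0.020 and must stay lifted till then. Drag about 1 N, weight 0.16 kg
- bolt_lift (a joint): how far the bolt is lifted in its worn guides, m: 0 sagging by its own weight, 0.016 at the top of the guides. It falls back when let go
- keeper_lip (a point): middle of the top of the keeper's bent-up lip, a notched 5 mm steel tongue on the latch stile that stands across the bolt's way; fixed to the cage. The wire loop behind it keeps the bolt, lifted or not, from coming forward until it is drawn out
- gate (a joint): angle of the gate, rad: 0 shut; grows as its free (left) edge swings towards the robot, about the upright hinge at its right. A spring pulls it shut, with 0.3 to 0.7 N m; 0.43 is 9 cm at the free edge
- gate_hinge (a point): point on the gate's upright hinge axis, at the bolt's height; fixed to the cage at (-70, -119.5, 112) mm of its frame
- gate_edge (a point): point on the gate's free edge, front face, at the bolt's height, 210 mm from the hinge
- tape_roll: bystander: yellow roll of tape lying flat, 67 mm across, 19 mm high; leave it
- side_cutter: bystander: side cutters with red handles, 148 mm long, 14 mm high; leave them
- solder_reel: bystander: reel of solder, 62 mm across, 40 mm high; leave it
- parts_box: bystander: small clear box of terminals, 41 x 59 x 22 mm; leave it
Not all that is in view belongs to the job. Leave any pink look-alike of the row_tin_2 alone.

How it is judged:
On the way, in this order (a step that is already met when the one before it is completed fails the run):
1. the tin stands released in the row on the cage's roof, the gate still bolted (x of tin in the frame of cage between -0.021 and 0.001 m and height (world z) of tin between 0.146 and 0.156 m and angle between tin's own z axis and vertical below 0.12 rad and (horizontal distance between tin and row_tin_1 below 0.068 m or horizontal distance between tin and row_tin_2 below 0.068 m) and contact force between the fingers and tin below 0.1 N and linear speed of tin below 0.03 m/s and value of joint bolt below 0.006 m and value of joint gate below 0.05 rad), for 0.2 s.
2. the bolt is lifted over the keeper's lip: off its seat by more than 6 mm as it passes (value of joint bolt_lift above 0.006 m and value of joint bolt above 0.008 m and value of joint gate below 0.05 rad).
3. the bolt is drawn back clear of the keeper (value of joint bolt above 0.03 m), for 0.1 s.
At the end, for the whole second after the job is handed in: Fingers hold the gate (over 1 N on gate or bolt) at rest at 0.29 to 0.58 rad, bolt drawn over 30 mm; the tin stands released on the roof within 11 mm of the row's line and 68 mm of a neighbour's axis; row tins moved under 20 mm, bystanders under 30 mm (value of joint gate between 0.29 and 0.58 rad and velocity of joint gate between -0.05 and 0.05 rad/s and value of joint bolt above 0.03 m and contact force between the fingers and gate above 1 N and contact force between each of gate, the fingers and tin below 0.1 N and x of tin in the frame of cage between -0.021 and 0.001 m and height (world z) of tin between 0.146 and 0.156 m and angle between tin's own z axis and vertical below 0.12 rad and (horizontal distance between tin and row_tin_1 below 0.068 m or horizontal distance between tin and row_tin_2 below 0.068 m) and linear speed of tin below 0.03 m/s); the arm keeps its last pose, push and grip.
It fails at once if a tin of the row is shifted by more than 20 mm (distance of any of row_tin_1, row_tin_2 from where it was at the start of the episode above 0.02 m).
It fails at once if a bystander is shifted by more than 30 mm (distance of any of tape_roll, side_cutter, solder_reel, parts_box from where it was at the start of the episode above 0.03 m).
It also fails if it takes over 51 s, if anything falls off the work surface, if the arm or the gripper's body presses on something with over 40 N, if the wrist force passes 120 N, or if a joint passes its speed limit or range.

### The arm

A 6-joint arm with a two-finger parallel gripper is mounted at the origin on a cart in front of the work surface, level with it; the furniture and walls round the work are solid. World frame = base frame: x ahead of the robot, y to its left, z up, the work surface at z = 0. Lengths are in m, angles in rad, forces in N, time in s.
With the tool pointing down it reaches from about 0.2 to 0.875 m from the base axis. Payload 3.4 kg.
Tool frame: the origin (TCP) lies midway between the tips of the shut fingers; the grasp point (between the pads) lies 19 mm behind it (r.grip_depth is the distance from the TCP to the grasp point, in m); z points along the fingers, y is the line along which they close (so a half turn about z gives the same grasp; the last joint's range is limited). The gripper opens to 94 mm and grips with 3 to 60 N. Pads are 16 mm wide; open, the fingers measure 119 mm over their backs; the gripper's body (75 mm by 177 mm) begins 78 mm behind the grasp point.
Start: joints at [-1.251, 0.276, 1.505, -0, 1.361, -0.121], TCP at [0.245, -0.52, 0.205] pointing down, gripper open.
Joint ranges: [-2.89, 2.89], [-0.75, 2.08], [0.22, 2.7], [-1.18, 4.32], [0.11, 2.71], [-2.7, 2.7]. Speed limits (rad/s): [2.57, 2.57, 3.14, 3.14, 3.14, 3.14].

### API

Orientations are given as [roll, pitch, yaw] about the fixed x, y, z axes, in that order (R = Rz(yaw) Ry(pitch) Rx(roll)).
In Python, from cell import sensors, viewer, r gives the robot as it stands.
- The arm moves only by the tool play_rows, never from a script. Its argument "commands" is a list of rows, each an object of numbers: "dx", "dy", "dz": the shift along the tool's x, y, z in m; "rx", "ry", "rz": the turn, a rotation vector about the tool's x, y, z in rad; "grip": the closure, from -1 (fully open) to 1 (shut). In form: [{"dx": .., "dy": .., "dz": .., "rx": .., "ry": .., "rz": .., "grip": ..}, ...]. A call has 1 to 5 rows; each row is the pose to reach, as a shift and turn from the pose commanded when the call began, along the tool's axes at that moment; what a row does not reach only later rows make up. A row lasts 1/12 s, in which the tool goes at most 41.7 mm and 7.16 degrees, less where a joint would pass 70% of its speed; a pose out of reach is approached as far as the arm can. A call with a gripper value outside its range is refused whole. The fingers move at their own pace and stop on an object; the grip force is fixed at half the most. Time passes only in rows, so rows that repeat a pose let the fingers close. It gives the time, the measured TCP pose, the force, the opening and the grip force at its end, in the units of the state.
- sensors.get_state(): the state, without advancing time (a new reading comes with each control period).
- viewer.get_image(name): name is "side" or "top"; returns (picture, depth): 420x560x3 uint8, red, green, blue; 420x560 float32, m along the optical axis (not along the pixel's ray), 0 where there is no reading.
- viewer.camera_info(name): a dict with "K" (3x3 intrinsics, pixels), "cam_to_world" (4x4, takes a point from camera to world coordinates). Camera axes: x right, y down, z forward; pixel columns grow to the right and rows downward; lengths in m; the calibration is good to about 2 mm. A picture is of the moment at which its call begins. camera_info takes no time and is no camera call.
- r.sign_off(): hands the job in; it is judged then, once.
The state is a dict: "time_s": time; "q": joint angles; "qvel": joint speeds; "tau": joint torques, N m; "tool_pos": TCP position; "tool_rot": TCP orientation; "force": force on the tool from outside, world axes, zero at the start; "torque": the same for the moment, N m; "opening": finger opening in m; "gripper_force": force on a finger pad.
Only numpy, scipy, OpenCV 4.12 (cv2) and the standard library are available. Lean on these libraries where they do the work, as an engineer would, in place of code of your own. Each camera call takes 0.05 s, during which the arm holds its last target. There are 200 camera calls.

## Working session

There is one attempt and no reset: what is moved stays moved. The work goes in short steps, Python scripts to look and compute and a tool call to move; the robot and the scene stay as the last step left them, time stands still between calls to the robot, and variables do not carry over. Pictures are saved under pics/ and viewed, at most 10 in all, crops included, and the job is handed in when it is done.

Besides the shell and the picture viewer there is one more tool, called after "Call:" as a command line: name --argument value ..., lists and objects as JSON in quotes. play_rows: Moves the arm, as the interface text tells. Its arguments: {"type":"object","properties":{"commands":{"type":"array","items":{"type":"object","properties":{"dx":{"type":"number"},"dy":{"type":"number"},"dz":{"type":"number"},"rx":{"type":"number"},"ry":{"type":"number"},"rz":{"type":"number"},"grip":{"type":"number"}}}}},"required":["commands"]}

```bash
mkdir -p pics; cat > h.py <<'E'
import numpy as np,cv2
from cell import sensors,viewer,r
def grab(n):
    im,d=viewer.get_image(n);return im,d,viewer.camera_info(n)
def pts(d,c):
    K=np.array(c["K"]);T=np.array(c["cam_to_world"])
    v,u=np.mgrid[:d.shape[0],:d.shape[1]]
    p=np.stack([(u-K[0,2])/K[0,0]*d,(v-K[1,2])/K[1,1]*d,d],-1)
    return p@T[:3,:3].T+T[:3,3]
def save(n,im): cv2.imwrite(n,im[...,::-1])
E
python3 - <<'E'
from h import *
for n in("side","top"):
    im,d,c=grab(n);save(f"pics/{n}0.png",im);np.savez(f"{n}0.npz",im=im,P=pts(d,c),d=d)
    print(n,np.round(c["cam_to_world"],3).tolist(),np.array(c["K"])[0,0],(d==0).mean())
print(sensors.get_state())
E
```

```text
side [[-0.819, -0.239, 0.521, 0.017], [-0.573, 0.314, -0.757, 0.547], [0.017, -0.919, -0.394, 0.487], [0.0, 0.0, 0.0, 1.0]] 394.39389013406105 0.005148809523809523
top [[0.014, -0.981, 0.191, 0.321], [-0.999, -0.021, -0.033, -0.12], [0.037, -0.19, -0.981, 1.005], [0.0, 0.0, 0.0, 1.0]] 499.59432888423567 0.004085884353741497
{'time_s': 0.1, 'q': array([-1.25100240e+00,  2.76527394e-01,  1.50593555e+00,  1.60421788e-06,
        1.36069826e+00, -1.20975440e-01]), 'qvel': array([-0.00046347, -0.0018741 , -0.00449302, -0.00032596,  0.00043678,
       -0.00241553]), 'tau': array([ 1.60596119e-03, -4.05453300e+01, -2.37779653e+01,  7.03241047e-02,
        2.98793963e-02, -4.46148965e-05]), 'tool_pos': array([ 0.24517369, -0.51958627,  0.20472201]), 'tool_rot': array([-3.14003576e+00, -1.90850101e-04,  4.40768886e-01]), 'force': array([ 0.5720424 ,  0.20784369, -0.26812466]), 'torque': array([-0.05697809,  0.01493406, -0.05884283]), 'gripper_force': 0.0, 'opening': 0.09397983476623789}
```

View pics/side0.png

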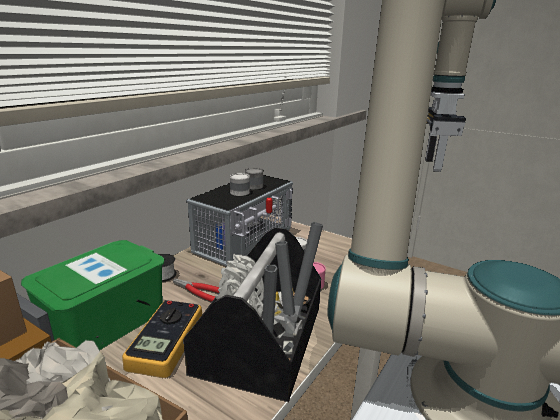

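View pics/top0.png

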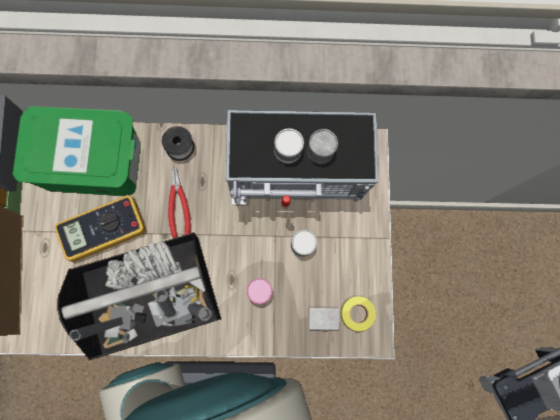

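Candidates for the loose tin in the top view:
- (304,243): plain tin on the worktop in front of the gate.
- (260,292): pink look-alike.
- (289,146) and (323,146): the row tins on the roof.

By the description I choose (304,243). The red knob is at (286,201). The next place in the row is left of (289,146).

```bash
cat > m.py <<'E'
from h import *
z=np.load("top0.npz");im,P=z["im"],z["P"]
c=viewer.camera_info("top");K=np.array(c["K"]);T=np.array(c["cam_to_world"])
def ray(u,v,h):
    w=T[:3,:3]@[(u-K[0,2])/K[0,0],(v-K[1,2])/K[1,1],1];o=T[:3,3];return o+w*(h-o[2])/w[2]
def blob(box,m):
    u0,v0,u1,v1=box;k=np.zeros(m.shape,np.uint8);k[v0:v1,u0:u1]=m[v0:v1,u0:u1]
    q=max(cv2.findContours(k,cv2.RETR_EXTERNAL,cv2.CHAIN_APPROX_NONE)[0],key=cv2.contourArea)
    return cv2.minEnclosingCircle(q),q
H=P[...,2]
for n,b,h in(("tin",(280,220,330,270),.044),("t2",(265,120,306,170),.194),("t1",(306,120,345,170),.194)):
    (ctr,R),q=blob(b,(abs(H-h)<.008))
    print(n,ctr,R,ray(*ctr,h).round(4),"diam",2*R*(T[2,3]-h)/K[0,0])
R_,G,B=[im[...,i].astype(int) for i in range(3)]
k=(R_>120)&(G<70)&(B<70);k[:185]=0;k[215:]=0;k[:,:270]=0;k[:,305:]=0
print("knob",np.median(P[k],0).round(4),P[k].max(0).round(4),P[k].min(0).round(4),k.sum(),np.argwhere(k).mean(0))
# roof
m=abs(H-.150)<.006
(_,q)=blob((215,100,390,215),m);rc=cv2.minAreaRect(q)
print("roof",rc,[ray(*p,.15).round(4).tolist() for p in cv2.boxPoints(rc)])
print("behind heights",[(v,P[v,300].round(3).tolist()) for v in(20,45,70,90,100,106)])
E
python3 m.py
python3 -c "
from h import *
im=np.load('top0.npz')['im'][100:310,215:395];save('pics/crop.png',cv2.resize(im,None,fx=2.8,fy=2.8,interpolation=cv2.INTER_CUBIC))"
```

```text
tin (304.0730285644531, 241.69943237304688) 12.678725242614746 [ 0.4618 -0.2075  0.044 ] diam 0.04876713733296537
t2 (288.9795227050781, 142.1842041015625) 14.377614974975586 [ 0.6107 -0.1674  0.194 ] diam 0.04666813129999556
t1 (323.1581726074219, 142.823974609375) 14.45815658569336 [ 0.6112 -0.226   0.194 ] diam 0.04692956036668237
knob [ 0.518  -0.1657  0.1538] [ 0.5237 -0.1585  0.1574] [ 0.5149 -0.1725  0.1495] 19 [200.10526316 286.        ]
roof ((302.0, 153.5), (87.0, 152.0), 90.0) [[0.6846, -0.0551, 0.15], [0.6928, -0.333, 0.15], [0.5288, -0.3289, 0.15], [0.5227, -0.0605, 0.15]]
behind heights [(20, [0.81, -0.181, 0.243]), (45, [0.769, -0.182, 0.235]), (70, [0.724, -0.182, 0.233]), (90, [0.704, -0.185, 0.199]), (100, [0.721, -0.192, 0.122]), (106, [0.721, -0.194, 0.094])]
```

View pics/crop.png

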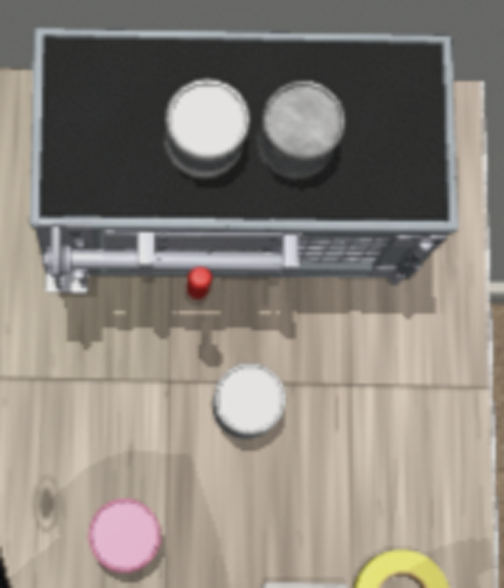

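The crop shows the plain tin at top-view pixel (304,243) with its light lid, the pink one apart at (260,292), and the knob at (286,201). Measured tin diameter is 49 mm and row spacing is 58.6 mm, both as given. The cage origin comes out near (0.620, -0.195) with yaw about 0.

Call:
play_rows --commands '[{"dx": 0.033,"dy": -0.019,"rz": 0.1,"grip": -1},{"dx": 0.066,"dy": -0.038,"rz": 0.2,"grip": -1},{"dx": 0.099,"dy": -0.057,"rz": 0.3,"grip": -1},{"dx": 0.132,"dy": -0.076,"rz": 0.4,"grip": -1},{"dx": 0.165,"dy": -0.095,"rz": 0.44,"grip": -1}]'

```text
invalid input at $.commands[0]: expected keys dx, dy, dz, rx, ry, rz, grip
```

Call:
play_rows --commands '[{"dx": 0.02,"dy": -0.03,"grip": -1},{"dx": 0.045,"dy": -0.062,"grip": -1},{"dx": 0.07,"dy": -0.094,"grip": -1},{"dx": 0.095,"dy": -0.126,"grip": -1},{"dx": 0.108,"dy": -0.156,"grip": -1}]'

```text
invalid input at $.commands[0]: expected keys dx, dy, dz, rx, ry, rz, grip
```

Call:
play_rows --commands '[{"dx": 0.033,"dy": -0.019,"dz": 0,"rx": 0,"ry": 0,"rz": 0.1,"grip": -1},{"dx": 0.066,"dy": -0.038,"dz": 0,"rx": 0,"ry": 0,"rz": 0.2,"grip": -1},{"dx": 0.099,"dy": -0.057,"dz": 0,"rx": 0,"ry": 0,"rz": 0.3,"grip": -1},{"dx": 0.132,"dy": -0.076,"dz": 0,"rx": 0,"ry": 0,"rz": 0.4,"grip": -1},{"dx": 0.165,"dy": -0.095,"dz": 0,"rx": 0,"ry": 0,"rz": 0.44,"grip": -1}]'

```text
time_s: 0.52
tool_pos: [0.3545, -0.3621, 0.2051]
tool_rot: [-3.141, 0.0, -0.004]
force: [0.6, -0.7, -1.1]
opening: 0.0943
gripper_force: 0.0
```

Call:
play_rows --commands '[{"dx": 0.02,"dy": -0.03,"dz": 0,"rx": 0,"ry": 0,"rz": 0,"grip": -1},{"dx": 0.045,"dy": -0.062,"dz": 0,"rx": 0,"ry": 0,"rz": 0,"grip": -1},{"dx": 0.07,"dy": -0.094,"dz": 0,"rx": 0,"ry": 0,"rz": 0,"grip": -1},{"dx": 0.095,"dy": -0.126,"dz": 0,"rx": 0,"ry": 0,"rz": 0,"grip": -1},{"dx": 0.108,"dy": -0.156,"dz": 0,"rx": 0,"ry": 0,"rz": 0,"grip": -1}]'

```text
time_s: 0.93
tool_pos: [0.464, -0.2057, 0.2052]
tool_rot: [-3.141, -0.001, 0.002]
force: [0.1, -1.1, 0.3]
opening: 0.0939
gripper_force: 0.0
```

Call:
play_rows --commands '[{"dx": -0.002,"dy": 0.002,"dz": 0.04,"rx": 0,"ry": 0,"rz": 0,"grip": -1},{"dx": -0.002,"dy": 0.002,"dz": 0.08,"rx": 0,"ry": 0,"rz": 0,"grip": -1},{"dx": -0.002,"dy": 0.002,"dz": 0.12,"rx": 0,"ry": 0,"rz": 0,"grip": -1},{"dx": -0.002,"dy": 0.002,"dz": 0.155,"rx": 0,"ry": 0,"rz": 0,"grip": -1},{"dx": -0.002,"dy": 0.002,"dz": 0.18,"rx": 0,"ry": 0,"rz": 0,"grip": -1}]'

```text
time_s: 1.35
tool_pos: [0.458, -0.2082, 0.0224]
tool_rot: [-3.139, 0.004, 0.001]
force: [0.3, 0.0, -1.3]
opening: 0.094
gripper_force: 0.0
```

Call:
play_rows --commands '[{"dx": 0,"dy": 0,"dz": 0.011,"rx": 0,"ry": 0,"rz": 0,"grip": -1},{"dx": 0,"dy": 0,"dz": 0.011,"rx": 0,"ry": 0,"rz": 0,"grip": 1},{"dx": 0,"dy": 0,"dz": 0.011,"rx": 0,"ry": 0,"rz": 0,"grip": 1},{"dx": 0,"dy": 0,"dz": 0.011,"rx": 0,"ry": 0,"rz": 0,"grip": 1},{"dx": 0,"dy": 0,"dz": 0.011,"rx": 0,"ry": 0,"rz": 0,"grip": 1}]'

```text
time_s: 1.77
tool_pos: [0.461, -0.2104, 0.0157]
tool_rot: [3.14, -0.002, 0.001]
force: [-1.1, 1.0, -0.7]
opening: 0.0707
gripper_force: 0.0
```

Call:
play_rows --commands '[{"dx": 0,"dy": 0,"dz": 0,"rx": 0,"ry": 0,"rz": 0,"grip": 1},{"dx": 0,"dy": 0,"dz": 0,"rx": 0,"ry": 0,"rz": 0,"grip": 1},{"dx": 0,"dy": 0,"dz": 0,"rx": 0,"ry": 0,"rz": 0,"grip": 1}]'

```text
time_s: 2.02
tool_pos: [0.4603, -0.2097, 0.0152]
tool_rot: [3.141, -0.001, 0.001]
force: [0.2, 1.5, -0.1]
opening: 0.0507
gripper_force: 0.6
```

Call:
play_rows --commands '[{"dx": 0,"dy": 0,"dz": 0,"rx": 0,"ry": 0,"rz": 0,"grip": 1},{"dx": 0,"dy": 0,"dz": 0,"rx": 0,"ry": 0,"rz": 0,"grip": 1},{"dx": -0.005,"dy": 0,"dz": -0.02,"rx": 0,"ry": 0,"rz": 0,"grip": 1},{"dx": -0.01,"dy": 0,"dz": -0.05,"rx": 0,"ry": 0,"rz": 0,"grip": 1},{"dx": -0.01,"dy": 0,"dz": -0.085,"rx": 0,"ry": 0,"rz": 0,"grip": 1}]'

```text
time_s: 2.43
tool_pos: [0.4471, -0.2084, 0.0985]
tool_rot: [-3.139, 0.006, 0.001]
force: [1.4, 0.2, -0.9]
opening: 0.0483
gripper_force: 30.0
```

Call:
play_rows --commands '[{"dx": 0,"dy": 0,"dz": -0.035,"rx": 0,"ry": 0,"rz": 0,"grip": 1},{"dx": 0,"dy": 0,"dz": -0.07,"rx": 0,"ry": 0,"rz": 0,"grip": 1},{"dx": 0,"dy": 0,"dz": -0.105,"rx": 0,"ry": 0,"rz": 0,"grip": 1},{"dx": 0,"dy": 0,"dz": -0.135,"rx": 0,"ry": 0,"rz": 0,"grip": 1},{"dx": 0,"dy": 0,"dz": -0.135,"rx": 0,"ry": 0,"rz": 0,"grip": 1}]'

```text
time_s: 2.85
tool_pos: [0.453, -0.2118, 0.2406]
tool_rot: [3.135, -0.01, 0.001]
force: [0.9, -0.1, 0.3]
opening: 0.0481
gripper_force: 30.0
```

Call:
play_rows --commands '[{"dx": 0,"dy": 0,"dz": 0,"rx": 0,"ry": 0,"rz": -0.12,"grip": 1},{"dx": 0,"dy": 0,"dz": 0,"rx": 0,"ry": 0,"rz": -0.24,"grip": 1},{"dx": 0,"dy": 0,"dz": 0,"rx": 0,"ry": 0,"rz": -0.36,"grip": 1},{"dx": 0,"dy": 0,"dz": 0,"rx": 0,"ry": 0,"rz": -0.48,"grip": 1},{"dx": 0,"dy": 0,"dz": 0,"rx": 0,"ry": 0,"rz": -0.6,"grip": 1}]'

```text
time_s: 3.27
tool_pos: [0.4492, -0.2094, 0.233]
tool_rot: [-3.14, 0.001, 0.607]
force: [0.2, 0.3, -1.6]
opening: 0.0481
gripper_force: 30.0
```

Call:
play_rows --commands '[{"dx": 0,"dy": 0,"dz": 0,"rx": 0,"ry": 0,"rz": -0.12,"grip": 1},{"dx": 0,"dy": 0,"dz": 0,"rx": 0,"ry": 0,"rz": -0.24,"grip": 1},{"dx": 0,"dy": 0,"dz": 0,"rx": 0,"ry": 0,"rz": -0.36,"grip": 1},{"dx": 0,"dy": 0,"dz": 0,"rx": 0,"ry": 0,"rz": -0.48,"grip": 1},{"dx": 0,"dy": 0,"dz": 0,"rx": 0,"ry": 0,"rz": -0.6,"grip": 1}]'

```text
time_s: 3.68
tool_pos: [0.4492, -0.2094, 0.233]
tool_rot: [-3.139, -0.0, 1.207]
force: [0.0, -0.2, -1.0]
opening: 0.048
gripper_force: 30.0
```

Call:
play_rows --commands '[{"dx": 0,"dy": 0,"dz": 0,"rx": 0,"ry": 0,"rz": -0.12,"grip": 1},{"dx": 0,"dy": 0,"dz": 0,"rx": 0,"ry": 0,"rz": -0.24,"grip": 1},{"dx": 0,"dy": 0,"dz": 0,"rx": 0,"ry": 0,"rz": -0.35,"grip": 1},{"dx": 0,"dy": 0,"dz": 0,"rx": 0,"ry": 0,"rz": -0.37,"grip": 1},{"dx": 0,"dy": 0,"dz": 0,"rx": 0,"ry": 0,"rz": -0.37,"grip": 1}]'

```text
time_s: 4.1
tool_pos: [0.4494, -0.2094, 0.2334]
tool_rot: [-3.14, -0.001, 1.569]
force: [-0.1, -0.1, -1.6]
opening: 0.0475
gripper_force: 30.0
```

Call:
play_rows --commands '[{"dx": 0.02,"dy": 0.03,"dz": 0,"rx": 0,"ry": 0,"rz": 0,"grip": 1},{"dx": 0.042,"dy": 0.065,"dz": 0,"rx": 0,"ry": 0,"rz": 0,"grip": 1},{"dx": 0.064,"dy": 0.1,"dz": 0,"rx": 0,"ry": 0,"rz": 0,"grip": 1},{"dx": 0.085,"dy": 0.135,"dz": 0,"rx": 0,"ry": 0,"rz": 0,"grip": 1},{"dx": 0.1,"dy": 0.16,"dz": 0,"rx": 0,"ry": 0,"rz": 0,"grip": 1}]'

```text
time_s: 4.52
tool_pos: [0.6124, -0.1076, 0.2336]
tool_rot: [3.141, -0.001, 1.569]
force: [0.1, -0.6, -1.0]
opening: 0.048
gripper_force: 30.0
```

Call:
play_rows --commands '[{"dx": 0,"dy": 0,"dz": 0,"rx": 0,"ry": 0,"rz": 0,"grip": 1},{"dx": 0,"dy": 0,"dz": 0,"rx": 0,"ry": 0,"rz": 0,"grip": 1}]'

```text
time_s: 4.68
tool_pos: [0.6104, -0.1087, 0.233]
tool_rot: [-3.139, -0.0, 1.571]
force: [-0.3, 0.0, -0.7]
opening: 0.048
gripper_force: 30.0
```

```bash
python3 - <<'E'
from h import *
print(sensors.get_state()["tool_pos"])
im,d,c=grab("top");save("pics/t1.png",im)
im,d,c=grab("side");save("pics/s1.png",cv2.resize(im[140:280,150:400],None,fx=3,fy=3))
E
```

```text
[ 0.61044067 -0.10873167  0.23296732]
```

View pics/s1.png

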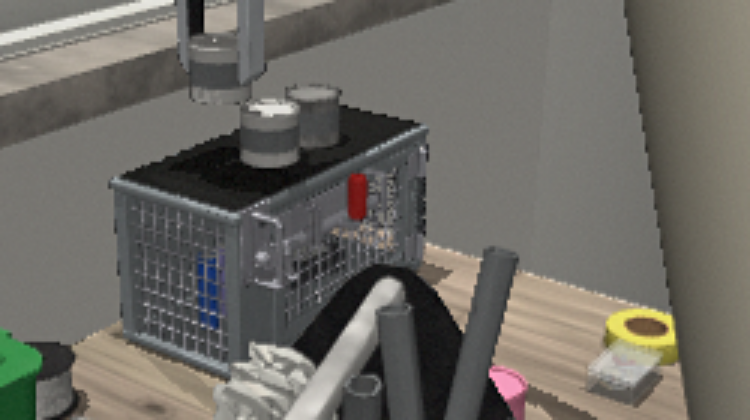

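The tin is held upright at (215,65) in this crop, just left of the row tins at (270,130) and (312,115), and clear of the sill.

Call:
play_rows --commands '[{"dx": 0.001,"dy": 0.001,"dz": 0.02,"rx": 0,"ry": 0,"rz": 0,"grip": 1},{"dx": 0.001,"dy": 0.001,"dz": 0.04,"rx": 0,"ry": 0,"rz": 0,"grip": 1},{"dx": 0.001,"dy": 0.001,"dz": 0.055,"rx": 0,"ry": 0,"rz": 0,"grip": 1},{"dx": 0.001,"dy": 0.001,"dz": 0.062,"rx": 0,"ry": 0,"rz": 0,"grip": 1},{"dx": 0.001,"dy": 0.001,"dz": 0.064,"rx": 0,"ry": 0,"rz": 0,"grip": 1}]'

```text
time_s: 5.2
tool_pos: [0.609, -0.1093, 0.1693]
tool_rot: [-3.139, -0.0, 1.569]
force: [-0.6, -0.3, -1.0]
opening: 0.0481
gripper_force: 30.0
```

Call:
play_rows --commands '[{"dx": 0,"dy": 0,"dz": 0.001,"rx": 0,"ry": 0,"rz": 0,"grip": 1},{"dx": 0,"dy": 0,"dz": 0.002,"rx": 0,"ry": 0,"rz": 0,"grip": 1},{"dx": 0,"dy": 0,"dz": 0.002,"rx": 0,"ry": 0,"rz": 0,"grip": 1}]'

```text
time_s: 5.45
tool_pos: [0.6113, -0.1091, 0.1695]
tool_rot: [3.14, 0.001, 1.57]
force: [-0.1, 0.6, -0.5]
opening: 0.0478
gripper_force: 30.0
```

Call:
play_rows --commands '[{"dx": 0,"dy": 0,"dz": 0.001,"rx": 0,"ry": 0,"rz": 0,"grip": 1},{"dx": 0,"dy": 0,"dz": 0.002,"rx": 0,"ry": 0,"rz": 0,"grip": 1},{"dx": 0,"dy": 0,"dz": 0.002,"rx": 0,"ry": 0,"rz": 0,"grip": 1}]'

```text
time_s: 5.7
tool_pos: [0.611, -0.1087, 0.1667]
tool_rot: [3.141, 0.0, 1.571]
force: [0.7, -0.1, -1.2]
opening: 0.0478
gripper_force: 30.0
```

```bash
python3 - <<'E'
from h import *
for i in range(2):
    im,d,c=grab("side");P=pts(d,c);print(sensors.get_state()["tool_pos"].round(4),sensors.get_state()["force"].round(2))
save("pics/s2.png",cv2.resize(im[140:280,150:400],None,fx=3,fy=3))
E
```

```text
[ 0.611  -0.1086  0.1666] [-0.57  0.69 -0.64]
[ 0.611  -0.1086  0.1666] [ 0.07 -0.29 -0.78]
```

View pics/s2.png

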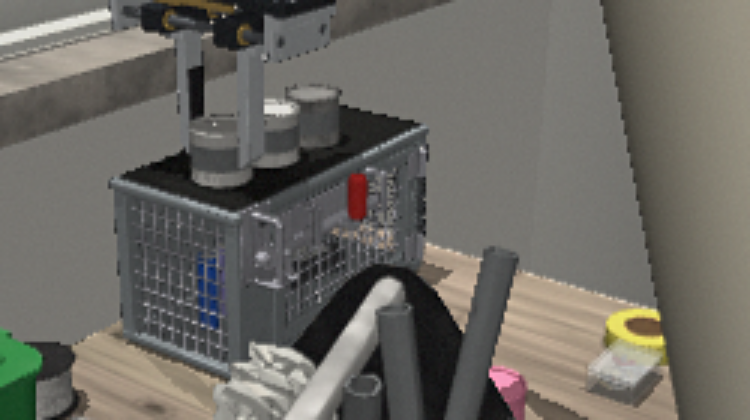

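The tin hangs just above the roof at (220,160) in the crop, beside the row. I'll lower it the last 1.5 mm and release.

Call:
play_rows --commands '[{"dx": 0,"dy": 0,"dz": 0.001,"rx": 0,"ry": 0,"rz": 0,"grip": 1},{"dx": 0,"dy": 0,"dz": 0.0015,"rx": 0,"ry": 0,"rz": 0,"grip": 1},{"dx": 0,"dy": 0,"dz": 0.0015,"rx": 0,"ry": 0,"rz": 0,"grip": 0.3},{"dx": 0,"dy": 0,"dz": 0.0015,"rx": 0,"ry": 0,"rz": 0,"grip": -0.4},{"dx": 0,"dy": 0,"dz": 0.0015,"rx": 0,"ry": 0,"rz": 0,"grip": -0.6}]'

```text
time_s: 6.22
tool_pos: [0.6111, -0.1087, 0.1651]
tool_rot: [3.141, 0.0, 1.571]
force: [-0.2, 0.5, -0.3]
opening: 0.0579
gripper_force: 0.0
```

Call:
play_rows --commands '[{"dx": 0,"dy": 0,"dz": 0,"rx": 0,"ry": 0,"rz": 0,"grip": -0.8},{"dx": 0,"dy": 0,"dz": 0,"rx": 0,"ry": 0,"rz": 0,"grip": -0.8},{"dx": 0,"dy": 0,"dz": -0.01,"rx": 0,"ry": 0,"rz": 0,"grip": -0.8},{"dx": 0,"dy": 0,"dz": -0.03,"rx": 0,"ry": 0,"rz": 0,"grip": -0.8},{"dx": 0,"dy": 0,"dz": -0.07,"rx": 0,"ry": 0,"rz": 0,"grip": -0.8}]'

```text
time_s: 6.63
tool_pos: [0.6082, -0.1079, 0.2318]
tool_rot: [-3.132, -0.003, 1.571]
force: [-0.2, -0.0, 0.5]
opening: 0.0843
gripper_force: 0.0
```

Call:
play_rows --commands '[{"dx": 0,"dy": -0.035,"dz": -0.01,"rx": 0,"ry": 0,"rz": 0,"grip": -0.8},{"dx": 0,"dy": -0.075,"dz": -0.01,"rx": 0,"ry": 0,"rz": 0,"grip": -0.8},{"dx": -0.01,"dy": -0.11,"dz": -0.01,"rx": 0,"ry": 0,"rz": 0,"grip": -0.8},{"dx": -0.03,"dy": -0.14,"dz": -0.01,"rx": 0,"ry": 0,"rz": 0,"grip": -0.8},{"dx": -0.057,"dy": -0.17,"dz": -0.01,"rx": 0,"ry": 0,"rz": 0,"grip": -0.8}]'

```text
time_s: 7.05
tool_pos: [0.4394, -0.1647, 0.2462]
tool_rot: [3.14, 0.0, 1.574]
force: [0.2, -1.0, 0.1]
opening: 0.0852
gripper_force: 0.0
```

```bash
python3 - <<'E'
from h import *
im,d,c=grab("top");np.savez("top0.npz",im=im,P=pts(d,c),d=d);save("pics/t2.png",im)
E
sed -i 's/^for n,b,h in.*/for n,b,h in(("tin",(230,115,272,175),.194),("t2",(265,120,306,170),.194),("t1",(306,120,345,170),.194)):/' m.py; python3 m.py
```

```text
Traceback (most recent call last):
  File "m.py", line 12, in <module>
    (ctr,R),q=blob(b,(abs(H-h)<.008))
              ~~~~^^^^^^^^^^^^^^^^^^^
  File "m.py", line 8, in blob
    q=max(cv2.findContours(k,cv2.RETR_EXTERNAL,cv2.CHAIN_APPROX_NONE)[0],key=cv2.contourArea)
ValueError: max() iterable argument is empty
```

View pics/t2.png

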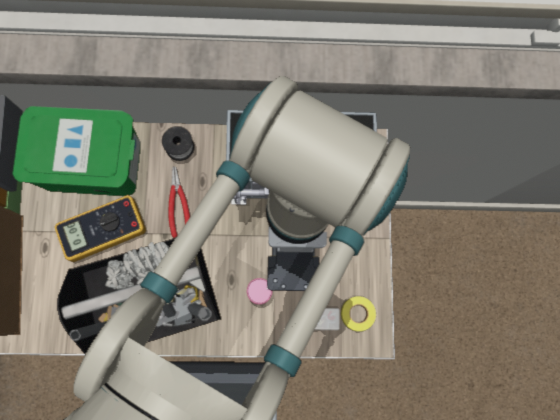

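The arm covers the cage in the top view, so I'll check with the side camera after turning the wrist back.

Call:
play_rows --commands '[{"dx": 0,"dy": 0,"dz": 0,"rx": 0,"ry": 0,"rz": 0.12,"grip": -0.8},{"dx": 0,"dy": 0,"dz": 0,"rx": 0,"ry": 0,"rz": 0.24,"grip": -0.8},{"dx": 0,"dy": 0,"dz": 0,"rx": 0,"ry": 0,"rz": 0.36,"grip": -0.8},{"dx": 0,"dy": 0,"dz": 0,"rx": 0,"ry": 0,"rz": 0.48,"grip": -0.8},{"dx": 0,"dy": 0,"dz": 0,"rx": 0,"ry": 0,"rz": 0.6,"grip": -0.8}]'

```text
time_s: 7.52
tool_pos: [0.4412, -0.1658, 0.2459]
tool_rot: [3.14, -0.0, 0.964]
force: [-0.2, 0.2, -0.5]
opening: 0.0847
gripper_force: 0.0
```

Call:
play_rows --commands '[{"dx": 0,"dy": 0,"dz": 0,"rx": 0,"ry": 0,"rz": 0.12,"grip": -0.6},{"dx": 0,"dy": 0,"dz": 0,"rx": 0,"ry": 0,"rz": 0.24,"grip": -0.4},{"dx": 0,"dy": 0,"dz": 0,"rx": 0,"ry": 0,"rz": 0.36,"grip": -0.2},{"dx": 0,"dy": 0,"dz": 0,"rx": 0,"ry": 0,"rz": 0.48,"grip": -0.2},{"dx": 0,"dy": 0,"dz": 0,"rx": 0,"ry": 0,"rz": 0.6,"grip": -0.2}]'

```text
time_s: 7.93
tool_pos: [0.4413, -0.1657, 0.2458]
tool_rot: [3.141, -0.001, 0.365]
force: [-0.3, 0.4, -0.2]
opening: 0.0572
gripper_force: 0.0
```

Call:
play_rows --commands '[{"dx": 0,"dy": 0,"dz": 0,"rx": 0,"ry": 0,"rz": 0.12,"grip": -0.2},{"dx": 0,"dy": 0,"dz": 0,"rx": 0,"ry": 0,"rz": 0.24,"grip": -0.2},{"dx": 0,"dy": 0,"dz": 0,"rx": 0,"ry": 0,"rz": 0.36,"grip": -0.2},{"dx": 0,"dy": 0,"dz": 0,"rx": 0,"ry": 0,"rz": 0.372,"grip": -0.2},{"dx": 0,"dy": 0,"dz": 0,"rx": 0,"ry": 0,"rz": 0.372,"grip": -0.2}]'

```text
time_s: 8.35
tool_pos: [0.4412, -0.1657, 0.2455]
tool_rot: [3.141, -0.001, 0.001]
force: [-0.2, 0.6, -0.3]
opening: 0.0564
gripper_force: 0.0
```

```bash
python3 - <<'E'
from h import *
im,d,c=grab("side");P=pts(d,c)
K=np.array(c["K"]);T=np.array(c["cam_to_world"])
save("pics/s3.png",cv2.resize(im[100:280,150:400],None,fx=3,fy=3))
m=(abs(P[...,2]-.193)<.006)&(abs(P[...,0]-.611)<.035)&(P[...,1]>-.27)&(P[...,1]<-.07)
n,l,s,_=cv2.connectedComponentsWithStats(m.astype(np.uint8))
for i in range(1,n):
    if s[i,4]>15: q=P[l==i]; print(s[i].tolist(),q.min(0).round(3),q.max(0).round(3),((q.min(0)+q.max(0))/2).round(4))
R,G,B=[im[...,i].astype(int) for i in range(3)]
k=(R>120)&(G<70)&(B<70)&(P[...,0]>.48)&(P[...,0]<.57)&(P[...,2]>.1);q=P[k]
print("knob",k.sum(),q.min(0).round(4),q.max(0).round(4),np.median(q,0).round(4)); print(sensors.get_state()["tool_pos"],sensors.get_state()["tool_rot"])
E
```

```text
[213, 168, 51, 20, 399] [ 0.584 -0.25   0.187] [ 0.635 -0.083  0.193] [ 0.6094 -0.1665  0.1902]
knob 27 [ 0.513  -0.222   0.1287] [ 0.5517 -0.1563  0.155 ] [ 0.5176 -0.1604  0.1512]
[ 0.44112343 -0.16569482  0.24543065] [ 3.14121357e+00 -6.18546024e-04  1.42225814e-03]
```

View pics/s3.png

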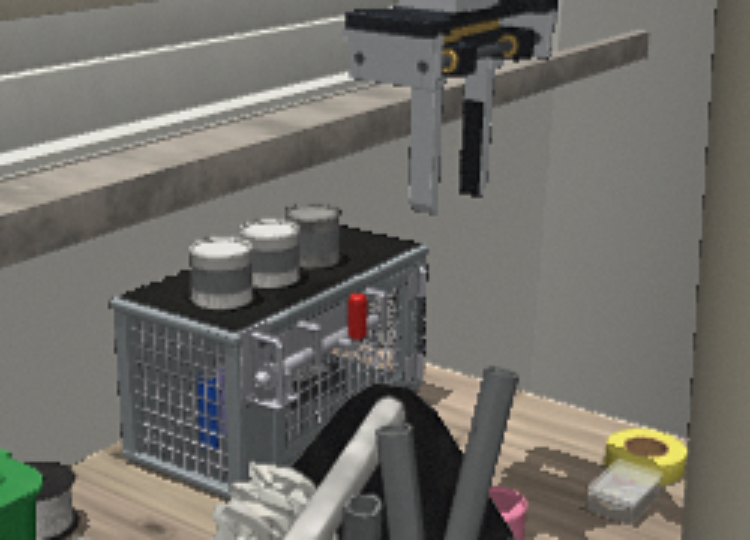

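The tin stands upright and released at the left end of the row, at (221,270) in the crop; measured about 59 mm from its neighbour. The knob at (357,315) is free.

Call:
play_rows --commands '[{"dx": 0.03,"dy": 0,"dz": 0,"rx": 0,"ry": 0,"rz": 0,"grip": -0.2},{"dx": 0.06,"dy": 0,"dz": 0.01,"rx": 0,"ry": 0,"rz": 0,"grip": -0.2},{"dx": 0.079,"dy": 0,"dz": 0.03,"rx": 0,"ry": 0,"rz": 0,"grip": -0.2},{"dx": 0.079,"dy": 0,"dz": 0.06,"rx": 0,"ry": 0,"rz": 0,"grip": -0.2},{"dx": 0.079,"dy": 0,"dz": 0.075,"rx": 0,"ry": 0,"rz": 0,"grip": -0.2}]'

```text
time_s: 8.82
tool_pos: [0.5198, -0.1651, 0.1671]
tool_rot: [-3.14, 0.003, 0.002]
force: [-1.0, -0.3, -0.7]
opening: 0.0564
gripper_force: 0.0
```

Call:
play_rows --commands '[{"dx": 0,"dy": 0,"dz": 0.015,"rx": 0,"ry": 0,"rz": 0,"grip": -0.2},{"dx": 0,"dy": 0,"dz": 0.03,"rx": 0,"ry": 0,"rz": 0,"grip": -0.2},{"dx": 0,"dy": 0,"dz": 0.042,"rx": 0,"ry": 0,"rz": 0,"grip": -0.2},{"dx": 0,"dy": 0,"dz": 0.042,"rx": 0,"ry": 0,"rz": 0,"grip": -0.2}]'

```text
time_s: 9.15
tool_pos: [0.5183, -0.165, 0.1256]
tool_rot: [-3.139, 0.005, 0.001]
force: [0.1, -0.6, -0.0]
opening: 0.0562
gripper_force: 0.0
```

```bash
python3 - <<'E'
from h import *
im,d,c=grab("side");print(sensors.get_state()["tool_pos"].round(4),sensors.get_state()["force"])
save("pics/s4.png",cv2.resize(im[140:280,150:400],None,fx=3,fy=3))
E
```

```text
[ 0.5191 -0.1654  0.127 ] [-0.26787609 -0.27068929  0.63871318]
```

View pics/s4.png

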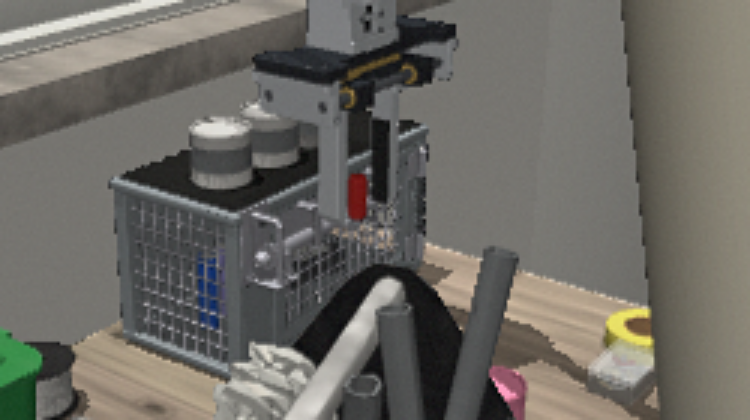

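The red knob at (357,197) in the crop stands between the two fingers. Closing.

Call:
play_rows --commands '[{"dx": 0.001,"dy": 0,"dz": 0,"rx": 0,"ry": 0,"rz": 0,"grip": 1},{"dx": 0.001,"dy": 0,"dz": 0,"rx": 0,"ry": 0,"rz": 0,"grip": 1},{"dx": 0.001,"dy": 0,"dz": 0,"rx": 0,"ry": 0,"rz": 0,"grip": 1},{"dx": 0.001,"dy": 0,"dz": 0,"rx": 0,"ry": 0,"rz": 0,"grip": 1},{"dx": 0.001,"dy": 0,"dz": 0,"rx": 0,"ry": 0,"rz": 0,"grip": 1}]'

```text
time_s: 9.62
tool_pos: [0.5212, -0.1659, 0.1286]
tool_rot: [3.141, -0.001, -0.001]
force: [-0.2, -0.7, -0.2]
opening: 0.0268
gripper_force: 0.0
```

Call:
play_rows --commands '[{"dx": 0,"dy": 0,"dz": 0,"rx": 0,"ry": 0,"rz": 0,"grip": 1},{"dx": 0,"dy": 0,"dz": 0,"rx": 0,"ry": 0,"rz": 0,"grip": 1},{"dx": 0,"dy": 0,"dz": 0,"rx": 0,"ry": 0,"rz": 0,"grip": 1},{"dx": 0,"dy": 0,"dz": 0,"rx": 0,"ry": 0,"rz": 0,"grip": 1}]'

```text
time_s: 9.95
tool_pos: [0.521, -0.1659, 0.1282]
tool_rot: [3.141, -0.0, -0.001]
force: [0.0, 0.4, 1.7]
opening: 0.0153
gripper_force: 30.0
```

Gripped at 15 mm, which fits the 16 mm knob. Next I'll lift 14 mm.

Call:
play_rows --commands '[{"dx": 0,"dy": 0,"dz": -0.005,"rx": 0,"ry": 0,"rz": 0,"grip": 1},{"dx": 0,"dy": 0,"dz": -0.01,"rx": 0,"ry": 0,"rz": 0,"grip": 1},{"dx": 0,"dy": 0,"dz": -0.014,"rx": 0,"ry": 0,"rz": 0,"grip": 1},{"dx": 0,"dy": 0,"dz": -0.014,"rx": 0,"ry": 0,"rz": 0,"grip": 1},{"dx": 0,"dy": 0,"dz": -0.014,"rx": 0,"ry": 0,"rz": 0,"grip": 1}]'

```text
time_s: 10.37
tool_pos: [0.521, -0.1658, 0.1423]
tool_rot: [3.141, -0.0, -0.001]
force: [0.9, -0.0, -0.9]
opening: 0.0152
gripper_force: 30.0
```

Call:
play_rows --commands '[{"dx": 0,"dy": 0.003,"dz": 0,"rx": 0,"ry": 0,"rz": 0,"grip": 1},{"dx": 0,"dy": 0.006,"dz": 0,"rx": 0,"ry": 0,"rz": 0,"grip": 1},{"dx": 0,"dy": 0.009,"dz": 0,"rx": 0,"ry": 0,"rz": 0,"grip": 1},{"dx": 0,"dy": 0.012,"dz": 0,"rx": 0,"ry": 0,"rz": 0,"grip": 1},{"dx": 0,"dy": 0.012,"dz": 0,"rx": 0,"ry": 0,"rz": 0,"grip": 1}]'

```text
time_s: 10.78
tool_pos: [0.5211, -0.1787, 0.1419]
tool_rot: [3.141, -0.0, -0.002]
force: [1.4, -1.3, -1.6]
opening: 0.0152
gripper_force: 30.0
```

Call:
play_rows --commands '[{"dx": 0,"dy": 0.006,"dz": 0,"rx": 0,"ry": 0,"rz": 0,"grip": 1},{"dx": 0,"dy": 0.012,"dz": 0,"rx": 0,"ry": 0,"rz": 0,"grip": 1},{"dx": 0,"dy": 0.018,"dz": 0,"rx": 0,"ry": 0,"rz": 0,"grip": 1},{"dx": 0,"dy": 0.023,"dz": 0,"rx": 0,"ry": 0,"rz": 0,"grip": 1},{"dx": 0,"dy": 0.027,"dz": 0,"rx": 0,"ry": 0,"rz": 0,"grip": 1}]'

```text
time_s: 11.2
tool_pos: [0.5213, -0.2057, 0.142]
tool_rot: [3.141, -0.001, -0.002]
force: [2.6, 0.4, -1.7]
opening: 0.0153
gripper_force: 30.0
```

Call:
play_rows --commands '[{"dx": 0,"dy": 0,"dz": 0,"rx": 0,"ry": 0,"rz": 0,"grip": 1},{"dx": 0,"dy": 0,"dz": 0,"rx": 0,"ry": 0,"rz": 0,"grip": 1},{"dx": 0,"dy": 0,"dz": 0,"rx": 0,"ry": 0,"rz": 0,"grip": 1}]'

```text
time_s: 11.45
tool_pos: [0.5213, -0.2054, 0.1422]
tool_rot: [3.141, -0.001, -0.001]
force: [3.2, -1.1, -1.6]
opening: 0.0151
gripper_force: 30.0
```

```bash
python3 - <<'E'
from h import *
im,d,c=grab("side");s=sensors.get_state();print(s["tool_pos"].round(4),s["force"],s["torque"])
save("pics/s5.png",cv2.resize(im[140:280,150:400],None,fx=3,fy=3))
E
```

```text
[ 0.5213 -0.2052  0.1422] [ 2.8875221  -0.86897876 -1.93046893] [-0.10271932 -0.52309837 -0.05176882]
```

View pics/s5.png

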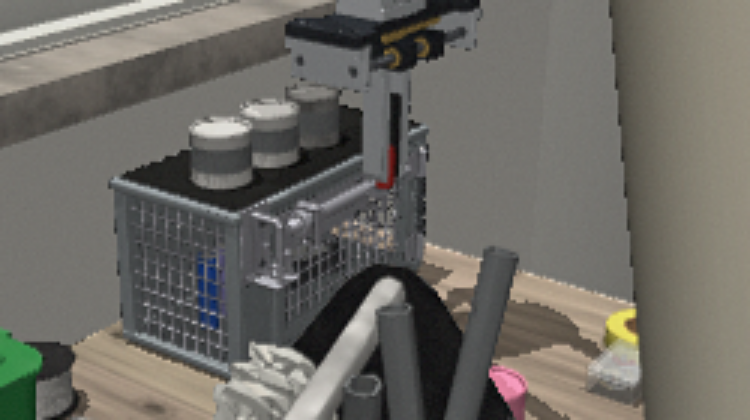

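The knob is drawn to the right at (385,165), with the bolt's end clear of the keeper at (270,225). Next I'll swing the gate along its arc about the hinge at about (0.551, -0.315).

Call:
play_rows --commands '[{"dx": -0.0047,"dy": 0.0014,"dz": 0,"rx": 0,"ry": 0,"rz": -0.043,"grip": 1},{"dx": -0.0093,"dy": 0.003,"dz": 0,"rx": 0,"ry": 0,"rz": -0.086,"grip": 1},{"dx": -0.0138,"dy": 0.0048,"dz": 0,"rx": 0,"ry": 0,"rz": -0.129,"grip": 1},{"dx": -0.0183,"dy": 0.0067,"dz": 0,"rx": 0,"ry": 0,"rz": -0.172,"grip": 1},{"dx": -0.0227,"dy": 0.0089,"dz": 0,"rx": 0,"ry": 0,"rz": -0.215,"grip": 1}]'

```text
time_s: 11.92
tool_pos: [0.4991, -0.2135, 0.1424]
tool_rot: [3.141, -0.003, 0.216]
force: [4.4, -0.2, -1.3]
opening: 0.015
gripper_force: 30.0
```

Call:
play_rows --commands '[{"dx": -0.0047,"dy": 0.0014,"dz": 0,"rx": 0,"ry": 0,"rz": -0.043,"grip": 1},{"dx": -0.0093,"dy": 0.003,"dz": 0,"rx": 0,"ry": 0,"rz": -0.086,"grip": 1},{"dx": -0.0138,"dy": 0.0048,"dz": 0,"rx": 0,"ry": 0,"rz": -0.129,"grip": 1},{"dx": -0.0183,"dy": 0.0067,"dz": 0,"rx": 0,"ry": 0,"rz": -0.172,"grip": 1},{"dx": -0.0227,"dy": 0.0089,"dz": 0,"rx": 0,"ry": 0,"rz": -0.215,"grip": 1}]'

```text
time_s: 12.33
tool_pos: [0.4793, -0.2265, 0.1424]
tool_rot: [3.141, -0.004, 0.431]
force: [5.4, 1.5, -1.1]
opening: 0.0154
gripper_force: 30.0
```

Call:
play_rows --commands '[{"dx": 0,"dy": 0,"dz": 0,"rx": 0,"ry": 0,"rz": 0,"grip": 1},{"dx": 0,"dy": 0,"dz": 0,"rx": 0,"ry": 0,"rz": 0,"grip": 1},{"dx": 0,"dy": 0,"dz": 0,"rx": 0,"ry": 0,"rz": 0,"grip": 1},{"dx": 0,"dy": 0,"dz": 0,"rx": 0,"ry": 0,"rz": 0,"grip": 1}]'

```text
time_s: 12.67
tool_pos: [0.479, -0.2264, 0.1423]
tool_rot: [3.141, -0.002, 0.428]
force: [4.9, 1.0, -0.9]
opening: 0.0157
gripper_force: 30.0
```

```bash
python3 - <<'E'
from h import *
im,d,c=grab("side");s=sensors.get_state();print(s["tool_pos"].round(4),s["force"],s["gripper_force"])
save("pics/s6.png",cv2.resize(im[140:280,150:400],None,fx=3,fy=3))
E
```

```text
[ 0.479  -0.2264  0.1423] [ 4.31041004  1.7651841  -2.09609426] 29.99985784292221
```

View pics/s6.png

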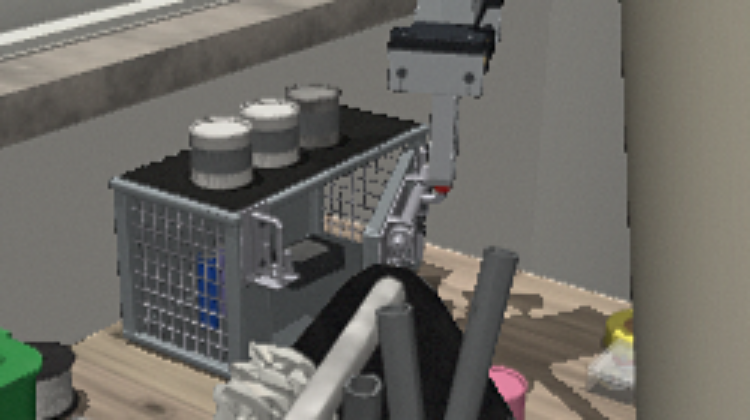

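The gate stands open with its free edge at about (385,215) in the crop, the knob is still held at (440,188), and all three tins are upright on the roof. Everything is at rest, so I'm handing in.

```bash
python3 -c "
from cell import r
print(r.sign_off())"
```

```text
the job is handed in; nothing more can be done
None
```

I handed the job in with the tin released upright at the left end of the row, the bolt drawn back about 4 cm, and the gate held open by its knob at about 0.43 rad; the sign-off gave no verdict.

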